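# Put the block heater back in service

## Task

Walk the heavy block heater back into its taped place by pushing the bare ends of its front, left and right in turn, so that it swings ahead bit by bit and finally stands square inside the four tape corners; the hoods stay on meanwhile, and keep off the delicate panel in the middle of its front. Then give each safety hood a quarter turn to free it from its vessel, lift it straight off and put it into the steel tray, leaving every vessel in its well. Last, point the thermometer squarely at the black spot on the block from about 5 cm, hold it still there for three seconds, lay it back flat on its mat, and leave the timer on the bench where it is.

Things in the scene. Friction and masses are not known exactly. Their poses are not given: they have to be found in the camera images.
- heater: Block heater, 3.5 kg with its load: white housing 120 mm deep (x), 240 wide (y), 6 to 45 high on rubber feet; aluminium block 88 x 210 mm on top, up to 75. Origin: underside centre; x to its back, y left. Pushed 100 mm off its middle (10 to 30 N, least if the finger rises a little meanwhile) it turns about a point 130 to 160 mm off on the other side, and stops with the finger.
- panel: Black display-and-key panel fixed to the middle of the heater's front face, 122 mm wide, 28 high, 12 to 40 mm above the bench, standing 2 mm proud; delicate. Beside it 59 mm of bare white housing is left at each end. Origin and axes: as the heater's.
- marks: The heater's place: four corners of beige tape flat on the bench, 160 mm (x) by 284 mm (y) between them, so 20 mm of play before and behind the heater and 22 mm at each end. Origin: centre of the place; x to the back, y left. The heater's pose should come to agree with it.
- spot (a point): Matt black measuring spot, 18 mm across, in the middle of the front face of the heater's aluminium block; 60 mm above the bench, 24 mm behind the housing's front. Axes as the heater's.
- tray: Loose shallow steel tray for the hoods, 200 mm (x) by 140 mm (y), 26 mm high, walls and floor 4 mm, 0.6 kg. Origin: underside centre.
- wand: Infrared thermometer: white wand 140 mm long (x) with a black nose at its front end; body 24 mm wide (y), 20 mm high, from 70 mm behind to 38 mm ahead of the origin, nose 19 mm across; 110 g. Origin: underside, mid-length; x points to the nose.
- nose (a point): Lens at the tip of the thermometer's nose, 70 mm ahead of its origin and 10 mm above its underside; it looks along the wand's x.
- pad: Fixed grey silicone mat on which the thermometer lies, 200 mm (x) by 90 mm (y), 4 mm thick. Origin: underside centre.
- timer: Bystander: white digital timer, 58 x 62 x 19 mm, on the bench in front of the heater. Origin: underside centre.
- vessel_1: White sample vessel in the heater's left (its own +y) well (36 mm square, 24 deep, at heater x = 8, y = 70 mm). Foot 32 mm square, 24 high; round body 28 across, 64 high in all; wings to +y and -y, 36 mm over tips, 18 wide, 33 to 38 mm up. Origin: underside centre, 51 mm above the bench when seated, axes as the heater's. The well keeps it from turning.
- hood_1: Hood over vessel_1 (may be absent): upturned pot 54 mm across, 48 high, wall 4; on top a black bar grip 42 long (y), 12 thick (x), 48 to 71 mm up. Origin: rim centre, 75 mm above the bench at the start; z up. Two tabs inside its rim at +-y lie 3 mm under the vessel's wings and lift it along, until the hood is turned 60 to 120 degrees (either way, no stop). Clear once 42 mm up. 140 g.
- vessel_2: White sample vessel in the heater's middle well (36 mm square, 24 deep, at heater x = 8, y = 0 mm). Foot 32 mm square, 24 high; round body 28 across, 64 high in all; wings to +y and -y, 36 mm over tips, 18 wide, 33 to 38 mm up. Origin: underside centre, 51 mm above the bench when seated, axes as the heater's. The well keeps it from turning.
- hood_2: Hood over vessel_2 (may be absent): upturned pot 54 mm across, 48 high, wall 4; on top a black bar grip 42 long (y), 12 thick (x), 48 to 71 mm up. Origin: rim centre, 75 mm above the bench at the start; z up. Two tabs inside its rim at +-y lie 3 mm under the vessel's wings and lift it along, until the hood is turned 60 to 120 degrees (either way, no stop). Clear once 42 mm up. 140 g.
- vessel_3: White sample vessel in the heater's right (its own -y) well (36 mm square, 24 deep, at heater x = 8, y = -70 mm). Foot 32 mm square, 24 high; round body 28 across, 64 high in all; wings to +y and -y, 36 mm over tips, 18 wide, 33 to 38 mm up. Origin: underside centre, 51 mm above the bench when seated, axes as the heater's. The well keeps it from turning.
- hood_3: Hood over vessel_3 (may be absent): upturned pot 54 mm across, 48 high, wall 4; on top a black bar grip 42 long (y), 12 thick (x), 48 to 71 mm up. Origin: rim centre, 75 mm above the bench at the start; z up. Two tabs inside its rim at +-y lie 3 mm under the vessel's wings and lift it along, until the hood is turned 60 to 120 degrees (either way, no stop). Clear once 42 mm up. 140 g.

How it is judged:
On the way, in this order (a step that is already met when the one before it is completed fails the run):
1. the heater stands inside its marks, with the hoods still on their vessels (x of heater in the frame of marks between -0.02 and 0.02 m and y of heater in the frame of marks between -0.022 and 0.022 m and angle between the x axis of heater and the x axis of marks, either way round below 0.12 rad and linear speed of heater below 0.01 m/s and z of hood_1 in the frame of heater between 0.065 and 0.085 m and z of hood_2 in the frame of heater between 0.065 and 0.085 m and z of hood_3 in the frame of heater between 0.065 and 0.085 m), for 0.2 s.
2. all hoods are in the tray, all vessels in their wells (x of hood_1 in the frame of tray between -0.09 and 0.09 m and y of hood_1 in the frame of tray between -0.062 and 0.062 m and z of hood_1 in the frame of tray between -0.01 and 0.06 m and x of hood_2 in the frame of tray between -0.09 and 0.09 m and y of hood_2 in the frame of tray between -0.062 and 0.062 m and z of hood_2 in the frame of tray between -0.01 and 0.06 m and x of hood_3 in the frame of tray between -0.09 and 0.09 m and y of hood_3 in the frame of tray between -0.062 and 0.062 m and z of hood_3 in the frame of tray between -0.01 and 0.06 m and z of each of vessel_1, vessel_2, vessel_3 in the frame of heater below 0.056 m and angle between each of vessel_1, vessel_2, vessel_3's own z axis and vertical below 0.15 rad and y of vessel_1 in the frame of heater between 0.062 and 0.078 m and y of vessel_2 in the frame of heater between -0.008 and 0.008 m and y of vessel_3 in the frame of heater between -0.078 and -0.062 m and linear speed of each of hood_1, hood_2, hood_3 below 0.02 m/s), for 0.2 s.
3. the thermometer points squarely at the black spot from 2.5 to 8.5 cm and is held still (x of nose in the frame of spot between -0.085 and -0.025 m and y of nose in the frame of spot between -0.014 and 0.014 m and z of nose in the frame of spot between -0.012 and 0.012 m and angle between the x axis of wand and the x axis of heater, either way round below 0.17 rad and linear speed of wand below 0.02 m/s and z of each of vessel_1, vessel_2, vessel_3 in the frame of heater below 0.056 m and angle between each of vessel_1, vessel_2, vessel_3's own z axis and vertical below 0.15 rad and y of vessel_1 in the frame of heater between 0.062 and 0.078 m and y of vessel_2 in the frame of heater between -0.008 and 0.008 m and y of vessel_3 in the frame of heater between -0.078 and -0.062 m), for 2.5 s.
At the end, for the whole second after the job is handed in: Heater centred on its marks within 20 mm front-back and 22 mm sideways, square within 0.12 rad; every hood present in the tray; every vessel upright in its well; thermometer flat on its mat (within 40 mm along, 33 mm across of its centre); all at rest (all of step 2 and x of heater in the frame of marks between -0.02 and 0.02 m and y of heater in the frame of marks between -0.022 and 0.022 m and angle between the x axis of heater and the x axis of marks, either way round below 0.12 rad and linear speed of each of heater, wand below 0.01 m/s and x of wand in the frame of pad between -0.04 and 0.04 m and y of wand in the frame of pad between -0.033 and 0.033 m and z of wand in the frame of pad between 0 and 0.01 m and angle between wand's own z axis and vertical below 0.1 rad); the robot touches nothing.
It fails at once if the panel is pushed (contact force between the fingers and panel above 1.5 N).
It fails at once if a vessel is pulled out of its well (z of any of vessel_1, vessel_2, vessel_3 in the frame of heater above 0.073 m).
It fails at once if the timer is disturbed (distance of timer from where it was at the start of the episode above 0.03 m).
Of hood_1, hood_2, hood_3 only 2 to 3 are there at a start; the rules pass over those that are not, and their reading is None.
At some moment in a run one of wand, tray may be knocked a few centimetres aside while the robot is not near it.
Once in a run the grip may slacken for a moment while it holds something.
It also fails if it takes over 210 s, if anything falls off the work surface, if the arm or the gripper's body presses on something with over 40 N, if the wrist force passes 120 N, or if a joint passes its speed limit or range.

## Robot

A 6-joint arm with a two-finger parallel gripper is mounted at the origin on a cart in front of the work surface, level with it; the furniture and walls round the work are solid. World frame = base frame: x ahead of the robot, y to its left, z up, the work surface at z = 0. Lengths are in m, angles in rad, forces in N, time in s.
With the tool pointing down it reaches from about 0.275 to 0.75 m from the base axis. Payload 10.2 kg.
Tool frame: the origin (TCP) lies on the centre line of the jaws, within the pads' length; the fingertips stand ctrl.finger_overhang ahead of it and the grasp point (between the pads) lies 11 mm behind it (ctrl.finger_overhang is the distance from the TCP to the fingertips, in m); z points along the fingers, y is the line along which they close (so a half turn about z gives the same grasp; the last joint's range is limited). The gripper opens to 88 mm and grips with 3 to 60 N. Pads are 18 mm wide; open, the fingers measure 123 mm over their backs; the gripper's body (75 mm by 187 mm) begins 45 mm behind the grasp point.
Start: joints at [-1.518, 0.313, 1.498, -0, 1.331, -0.223], TCP at [0.143, -0.505, 0.247] pointing down, gripper open.
Joint ranges: [-2.94, 2.94], [-0.97, 2.17], [0.19, 2.56], [-1.23, 4.37], [0.02, 3.11], [-2.88, 2.88]. Speed limits (rad/s): [2.39, 2.39, 3.01, 3.14, 3.14, 3.14].

## Interface

Orientations are given as [roll, pitch, yaw] about the fixed x, y, z axes, in that order (R = Rz(yaw) Ry(pitch) Rx(roll)).
In Python, from workcell import ctrl, viewer, probe_bus gives the robot as it stands (ctrl), with the cameras (viewer) and the readings (probe_bus).
- The arm moves only by the shell command python3 inch.py 'ROWS' [OPENING]. ROWS is a JSON list of rows, 1 to 12 of them, each of 6 numbers: dx, dy, dz in m, then a rotation vector rx, ry, rz in rad; each row shifts and turns the commanded pose from where the row before left it, along the tool's axes as they then stand; what a row does not reach is not made up. A row lasts 1/10 s, in which the tool goes at most 0.05 m and 0.15 rad, less where a joint would pass 70% of its speed; a pose out of reach is approached as far as the arm can. OPENING is the finger opening in m, set as the command begins (- or left out keeps the last). The fingers move at their own pace and stop on an object; the grip force is fixed at half the most. Time passes only in rows, so rows that do not move let the fingers close. It prints the time, the measured TCP pose, the force, the opening and the grip force at its end.
- probe_bus.state(): the state, without advancing time (a new reading comes with each control period).
- viewer.get_image(name): name is "side" or "top"; returns a dict with "image" (480x640x3 uint8, red, green, blue), "intrinsics" (3x3 intrinsics, pixels), "rvec" (rotation vector, rad) and "tvec" (3), from world to camera coordinates, as OpenCV has them. Camera axes: x right, y down, z forward; pixel columns grow to the right and rows downward; lengths in m; the calibration is good to about 2 mm. A picture is of the moment at which its call begins. There is no depth.
- ctrl.close_job(): hands the job in; it is judged then, once.
The state is a dict: "t": time; "joints": joint angles; "joint_vel": joint speeds; "effort": joint torques, N m; "ee_pos": TCP position; "tcp_rot": TCP orientation; "wrist_force": force on the tool from outside, world axes, zero at the start; "torque": the same for the moment, N m; "width": finger opening in m; "grasp_force": force on a finger pad.
Only numpy, scipy, OpenCV 4.12 (cv2) and the standard library are available. Lean on these libraries where they do the work, as an engineer would, in place of code of your own. Each camera call takes 0.05 s, during which the arm holds its last target. There are 200 camera calls.

## Working session

There is one attempt and no reset: what is moved stays moved. The work goes in short steps, Python scripts to look and compute and a shell command to move; the robot and the scene stay as the last step left them, time stands still between calls to the robot, and variables do not carry over. Pictures are saved under pics/ and viewed, at most 14 in all, crops included, and the job is handed in when it is done.

```bash
ls; mkdir -p pics
cat > h.py <<'E'
import numpy as np, cv2
from workcell import ctrl, viewer, probe_bus
from scipy.spatial.transform import Rotation as Rn
def snap(name,fn,crop=None,scale=1):
    d=viewer.get_image(name); im=d["image"][:,:,::-1].copy()
    np.savez('pics/cal_%s.npz'%name,K=d["intrinsics"],r=d["rvec"],t=d["tvec"])
    cv2.imwrite('pics/full_'+fn,im)
    if crop: x0,y0,x1,y1=crop; im=im[y0:y1,x0:x1]
    if scale!=1: im=cv2.resize(im,None,fx=scale,fy=scale,interpolation=cv2.INTER_CUBIC)
    cv2.imwrite('pics/'+fn,im); return im
def cal(name):
    c=np.load('pics/cal_%s.npz'%name); return c['K'],c['r'].ravel(),c['t'].ravel()
def ray(name,uv):
    K,r,t=cal(name); R=cv2.Rodrigues(r)[0]
    d=R.T@np.linalg.inv(K)@np.array([uv[0],uv[1],1.]); return -R.T@t,d
def onz(name,uv,z):
    o,d=ray(name,uv); return o+d*(z-o[2])/d[2]
def tri(uvs,uvt):
    o1,d1=ray('side',uvs);o2,d2=ray('top',uvt);d1/=np.linalg.norm(d1);d2/=np.linalg.norm(d2)
    s=np.linalg.lstsq(np.c_[d1,-d2],o2-o1,rcond=None)[0]
    a=o1+s[0]*d1;b=o2+s[1]*d2; return (a+b)/2,np.linalg.norm(a-b)
def proj(name,P):
    K,r,t=cal(name); return cv2.projectPoints(np.float64(P).reshape(-1,1,3),r,t,K,None)[0].reshape(-1,2)
E
python3 - <<'E'
from h import *
a=snap('top','top0.png');b=snap('side','side0.png')
np.set_printoptions(precision=4,suppress=True)
for n in('top','side'):
    K,r,t=cal(n);print(n,K[0,0],ray(n,(320,240)))
s=probe_bus.state();print(ctrl.finger_overhang,s['tcp_rot'],s['ee_pos'],s['wrist_force'],s['width'])
E
```

```text
inch.py
pics
workcell.py
top 542.1921460658067 (array([ 0.3044, -0.0046,  1.1774]), array([ 0.1724,  0.0308, -0.9846]))
side 462.8158223033011 (array([0.0432, 0.7536, 0.4607]), array([ 0.4508, -0.7926, -0.4108]))
0.008 [-3.1405 -0.0002  0.2758] [ 0.1429 -0.505   0.2462] [0.1881 0.1757 0.2464] 0.08788972277066256
```

View pics/top0.png

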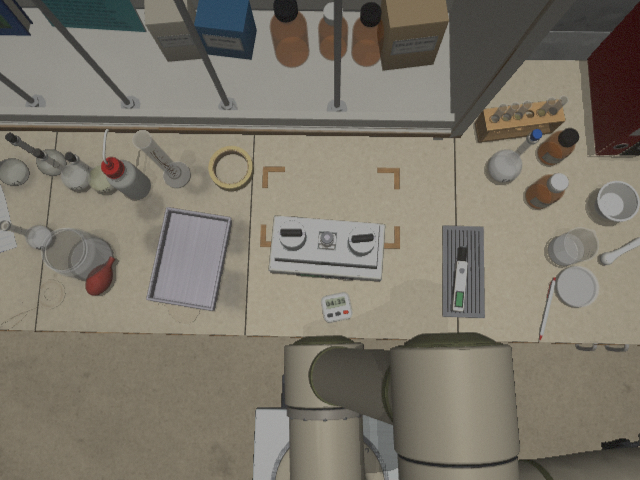

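View pics/side0.png

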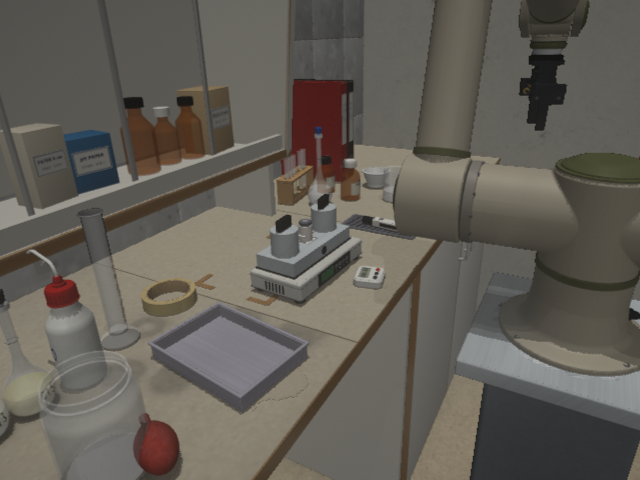

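The top view shows two hoods: left at (292,235) and right at (362,240). The middle vessel is bare at (327,240). Tape corners lie around (268,172), (394,172), (266,238) and (394,240). The tray is at (190,258), the wand at (461,278) and the timer at (337,307). I'll enlarge these.

Run:
```python
import cv2
im=cv2.imread('pics/full_top0.png')
cv2.imwrite('pics/t0a.png',cv2.resize(im[155:325,250:410],None,fx=3.5,fy=3.5,interpolation=cv2.INTER_CUBIC))
im=cv2.imread('pics/full_side0.png')
cv2.imwrite('pics/s0a.png',cv2.resize(im[180:310,180:430],None,fx=3.2,fy=3.2,interpolation=cv2.INTER_CUBIC))
```

```text
(no output)
```

View pics/t0a.png

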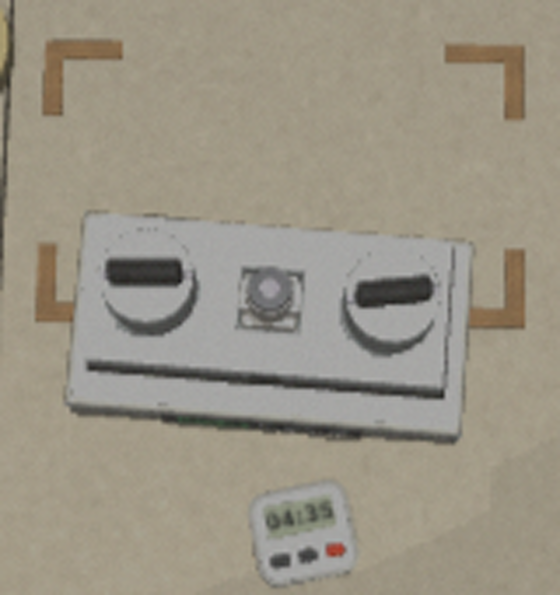

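View pics/s0a.png

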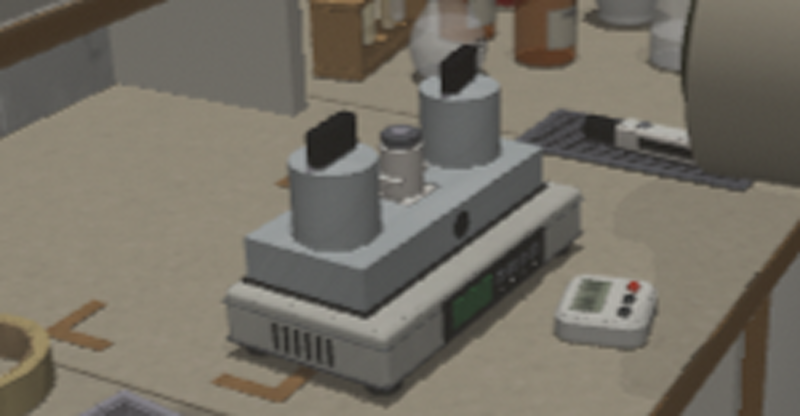

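Crop pixels: tape inner corners are TL (62,58), TR (506,62), BR (505,310) and BL (54,304). The housing's top edge has front-left (68,402), front-right (460,436) and back-right (471,245). The bars run (107,272)-(182,272) and (356,293)-(432,289).

Run:
```python
from h import *
np.set_printoptions(precision=4,suppress=True)
c=lambda u,v:(250+u/3.5,155+v/3.5)
s=lambda u,v:(180+u/3.2,180+v/3.2)
M=[onz('top',c(*p),0) for p in [(62,58),(506,62),(505,310),(54,304)]]
print('tape',np.array(M)[:,:2], 'ctr',np.mean(M,0),[np.linalg.norm(M[i]-M[i-1]) for i in range(4)])
xd=(M[0]-M[3])+(M[1]-M[2]);print('marks yaw',np.arctan2(xd[1],xd[0]), np.arctan2(*-( (M[0]-M[1])+(M[3]-M[2]))[[0,1]]))
H=[onz('top',c(*p),.045) for p in [(68,402),(460,436),(471,245)]]
print('heater',np.array(H)[:,:2],np.linalg.norm(H[0]-H[1]),np.linalg.norm(H[1]-H[2]),'ctr',(H[0]+H[2])/2)
for pr in [(0,1)]:
    d=H[0]-H[1];print('hyaw',np.arctan2(-d[0],d[1]))
for z in(.146,):
  B=[onz('top',c(*p),z) for p in [(107,272),(182,272),(356,293),(432,289)]];print('bars',np.array(B)[:,:2],(B[0]+B[1])/2,(B[2]+B[3])/2)
# tri: bar centre of left hood: top face centre
print(tri(s(332,130),c(145,266)),tri(s(460,62),c(394,285)))
print('timer',[onz('top',(337,y),.019) for y in (295,320)])
print('spot',onz('side',s(461,224),.06))
print('front bottom left corner side',onz('side',s(382,345),.045), onz('side',s(578,212),.045))
for n,p in dict(trayTL=(167,208),TR=(230,215),BR=(212,310),BL=(149,302)).items():print(n,onz('top',p,.026)[:2])
for p in [(442,226),(483,228),(485,316),(443,317)]:print('pad',onz('top',p,.004)[:2])
print('wand',onz('top',(462.5,247),.024)[:2],onz('top',(459,310),.024)[:2])
```

```text
tape [[ 0.6649  0.1542]
 [ 0.6675 -0.1315]
 [ 0.506  -0.1313]
 [ 0.5039  0.1526]] ctr [0.5856 0.011  0.    ] [np.float64(0.1609920672458496), np.float64(0.2857294352345062), np.float64(0.16153502477403844), np.float64(0.28389299310173044)]
marks yaw 0.004350636798696243 3.13331015889342
heater [[ 0.4367  0.1356]
 [ 0.4214 -0.0999]
 [ 0.5379 -0.1058]] 0.2359503205212567 0.11671147812175352 ctr [0.4873 0.0149 0.045 ]
hyaw -0.06504358405000531
bars [[ 0.4978  0.1044]
 [ 0.4986  0.0628]
 [ 0.4888 -0.0336]
 [ 0.4919 -0.0754]] [0.4982 0.0836 0.146 ] [ 0.4904 -0.0545  0.146 ]
(array([0.5023, 0.0837, 0.1383]), np.float64(0.0016273052006819503)) (array([ 0.4936, -0.0556,  0.1376]), np.float64(0.0035488050212650825))
timer [array([ 0.389 , -0.0077,  0.019 ]), array([ 0.3362, -0.0088,  0.019 ])]
spot [0.4519 0.0197 0.06  ]
front bottom left corner side [0.4321 0.1488 0.045 ] [ 0.4064 -0.0577  0.045 ]
trayTL [0.5702 0.3681]
TR [0.5573 0.229 ]
BR [0.3508 0.2563]
BL [0.3646 0.3917]
pad [ 0.5467 -0.2355]
pad [ 0.544  -0.3251]
pad [ 0.3524 -0.3247]
pad [ 0.3482 -0.2353]
wand [ 0.4975 -0.2749] [ 0.3629 -0.2651]
```

The measurements agree with the given sizes: the tape is 161 × 285 mm, centred (0.586, 0.011), yaw about 0.006. The heater is at about (0.487, 0.015), yaw about -0.06, so it needs about 98 mm ahead. I'll push the right end first. The tool goes to yaw 0, closes, and moves in front of the right end.

```bash
python3 inch.py '[[0,0,0,0,0,0.138],[0,0,0,0,0,0.138],[0.0235,-0.0427,0,0,0,0],[0.0235,-0.0427,0,0,0,0],[0.0235,-0.0427,0,0,0,0],[0.0235,-0.0427,0,0,0,0],[0.0235,-0.0427,0,0,0,0],[0.0235,-0.0427,0,0,0,0],[0.0235,-0.0427,0,0,0,0],[0.0235,-0.0427,0,0,0,0],[0.0235,-0.0427,0,0,0,0],[0.0235,-0.0427,0,0,0,0]]' 0
python3 inch.py '[[0,0,0,0,0,0],[0,0,0,0,0,0]]'
```

```text
t: 1.3
ee_pos: [0.3785, -0.0762, 0.2468]
tcp_rot: [3.141, -0.0, -0.0]
wrist_force: [0.1, -0.5, 0.4]
width: 0.0002
grasp_force: 0.0
t: 1.5
ee_pos: [0.3781, -0.0775, 0.2465]
tcp_rot: [-3.142, 0.001, 0.003]
wrist_force: [-0.4, -0.4, -0.5]
width: 0.0006
grasp_force: 0.0
```

```bash
python3 inch.py '[[0,0,0.043,0,0,0],[0,0,0.043,0,0,0],[0,0,0.043,0,0,0],[0,0,0.043,0,0,0],[0,0,0.034,0,0,0],[0,0,0.01,0,0,0],[0,0,0,0,0,0],[0.012,0,0,0,0,0],[0.01,0,0,0,0,0]]'
python3 inch.py '[[0.006,0,0,0,0,0],[0.006,0,0,0,0,0],[0.006,0,-0.0005,0,0,0],[0.006,0,-0.0005,0,0,0]]'
```

```text
t: 2.4
ee_pos: [0.4014, -0.0793, 0.0324]
tcp_rot: [3.14, -0.003, -0.001]
wrist_force: [0.8, 0.2, 0.7]
width: 0.0005
grasp_force: 0.0
t: 2.8
ee_pos: [0.4203, -0.0782, 0.0315]
tcp_rot: [-3.14, 0.011, 0.001]
wrist_force: [-22.1, -9.8, 6.1]
width: 0.0004
grasp_force: 10.7
```

```bash
python3 inch.py '[[0.006,0,-0.0005,0,0,0],[0.006,0,-0.0005,0,0,0],[0.006,0,-0.0005,0,0,0],[0.006,0,-0.0005,0,0,0],[0.004,0,-0.0005,0,0,0],[0,0,0,0,0,0]]'
python3 - <<'E'
from h import *
snap('top','t1.png',(250,155,410,325),3.5)
E
```

```text
t: 3.4
ee_pos: [0.4496, -0.0776, 0.0329]
tcp_rot: [-3.14, 0.008, 0.001]
wrist_force: [-8.4, -3.4, -6.6]
width: 0.0001
grasp_force: 4.1
```

View pics/t1.png

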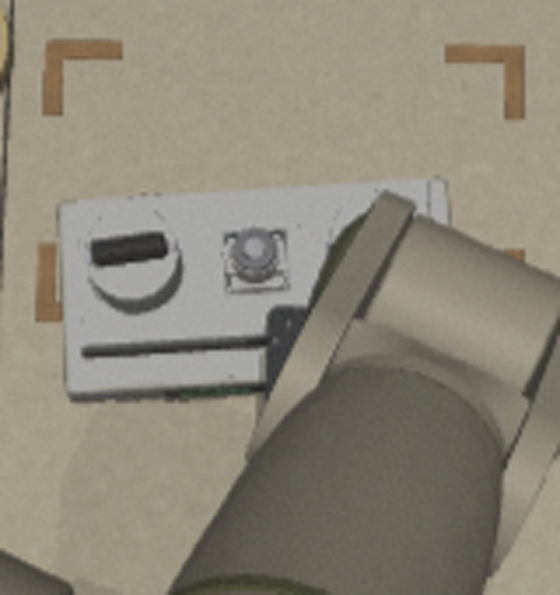

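The right end swung ahead. The seam slope now gives a yaw of about +0.075, and the middle vessel moved from crop (269,288) to (254,248). The left end goes next.

```bash
python3 inch.py '[[-0.02,0,0,0,0,0],[-0.025,0,-0.015,0,0,0],[0,-0.048,0,0,0,0],[0,-0.048,0,0,0,0],[0,-0.048,0,0,0,0],[0,-0.048,0,0,0,0],[0,0,0.016,0,0,0],[0,0,0,0,0,0]]'
python3 - <<'E'
from h import *
im=snap('top','t2.png',(250,155,410,325),3.5)
E
python3 inch.py '[[0.01,0,0,0,0,0],[0.006,0,0,0,0,0],[0.006,0,-0.0005,0,0,0],[0.006,0,-0.0005,0,0,0],[0.006,0,-0.0005,0,0,0]]'
```

```text
t: 4.25
ee_pos: [0.4062, 0.1149, 0.0325]
tcp_rot: [3.142, 0.002, 0.003]
wrist_force: [0.5, -0.1, 1.2]
width: 0.0004
grasp_force: 0.0
t: 4.8
ee_pos: [0.4349, 0.1135, 0.034]
tcp_rot: [3.141, 0.019, 0.001]
wrist_force: [-40.3, -2.3, 34.9]
width: 0.0
grasp_force: 21.0
```

```bash
python3 inch.py '[[0.004,0,-0.002,0,0,0],[0.005,0,-0.001,0,0,0]]';python3 inch.py '[[0.006,0,-0.0005,0,0,0],[0.006,0,-0.0005,0,0,0]]'
```

```text
t: 5.0
ee_pos: [0.4461, 0.1141, 0.0361]
tcp_rot: [-3.141, 0.011, 0.0]
wrist_force: [-11.8, 4.6, -6.7]
width: 0.0002
grasp_force: 5.7
t: 5.2
ee_pos: [0.4579, 0.1144, 0.0367]
tcp_rot: [-3.14, 0.012, -0.001]
wrist_force: [-13.3, 4.7, -8.6]
width: 0.0005
grasp_force: 6.3
```

```bash
python3 inch.py '[[0.006,0,-0.0005,0,0,0],[0.006,0,-0.0005,0,0,0],[0.006,0,-0.0005,0,0,0],[0.003,0,0,0,0,0],[0,0,0,0,0,0],[-0.03,0,0,0,0,0],[-0.035,0,-0.02,0,0,0],[-0.04,0,-0.04,0,0,0]]'
python3 - <<'E'
from h import *
im=snap('top','t3.png',(250,155,410,325),3.5)
snap('side','s3.png',(180,180,430,310),3.2)
E
```

```text
t: 6.0
ee_pos: [0.3808, 0.1135, 0.0949]
tcp_rot: [-3.142, 0.004, -0.001]
wrist_force: [0.7, -1.2, 1.1]
width: 0.0002
grasp_force: 0.0
```

View pics/t3.png

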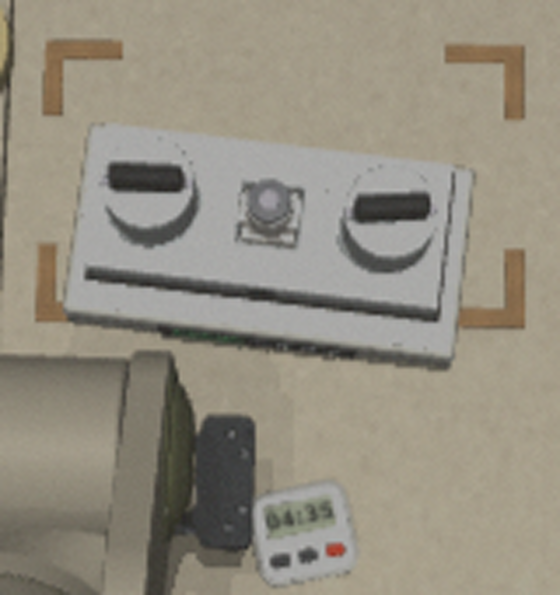

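Housing top corners in the crop are now front-left (68,314), front-right (452,358) and back-right (474,172).

```bash
cat >> h.py <<'E'
from scipy.optimize import least_squares
def hpose(pts,MK=(0.5856,0.011,0.006)):
    # pts: full top px of FL, FR, BR of housing top (z=.045)
    L=np.array([[-.06,.12],[-.06,-.12],[.06,-.12]])[:len(pts)]
    def f(p):
        c,s=np.cos(p[2]),np.sin(p[2]); w=np.c_[p[0]+c*L[:,0]-s*L[:,1],p[1]+s*L[:,0]+c*L[:,1],np.full(len(L),.045)]
        return (proj('top',w)-pts).ravel()
    r=least_squares(f,[.5,0,0]); p=r.x
    print('heater',p.round(4),'res px',r.fun.round(1),'to go',(np.array(MK)-p).round(4))
    for y in(.095,-.095):
        c,s=np.cos(p[2]),np.sin(p[2]);print(' contact',y,(p[0]-.06*c-s*y).round(4),(p[1]-.06*s+c*y).round(4))
c35=lambda u,v:(250+u/3.5,155+v/3.5)
E
python3 - <<'E'
from h import *
hpose(np.array([c35(68,402),c35(460,436),c35(471,245)]))
hpose(np.array([c35(68,314),c35(452,358),c35(474,172)]))
E
```

```text
heater [ 0.488   0.0153 -0.0644] res px [-1.6  0.4  0.4  0.5  1.2 -1. ] to go [ 0.0976 -0.0043  0.0704]
 contact 0.095 0.4342 0.1139
 contact -0.095 0.422 -0.0757
heater [ 0.538   0.0164 -0.0988] res px [-1.9  0.   1.1  0.9  0.7 -1.1] to go [ 0.0476 -0.0054  0.1048]
 contact 0.095 0.4877 0.1169
 contact -0.095 0.4689 -0.0722
```

```bash
python3 inch.py '[[0,0.047,0,0,0,0],[0,0.047,0,0,0,0],[0,0.047,0,0,0,0],[0,0.0475,0,0,0,0],[0.035,0,0,0,0,0],[0,0,0.04,0,0,0],[0,0,0.023,0,0,0],[0.03,0,0,0,0,0],[0.006,0,0,0,0,0],[0.006,0,-0.0005,0,0,0],[0.006,0,-0.0015,0,0,0]]'
python3 inch.py '[[0.006,0,-0.0015,0,0,0],[0.006,0,-0.0005,0,0,0],[0.006,0,-0.0005,0,0,0],[0.006,0,-0.0005,0,0,0]]'
```

```text
t: 7.2
ee_pos: [0.4627, -0.0744, 0.0332]
tcp_rot: [-3.14, 0.008, 0.0]
wrist_force: [-12.1, -4.4, -7.3]
width: 0.0006
grasp_force: 5.8
t: 7.6
ee_pos: [0.4862, -0.0745, 0.036]
tcp_rot: [-3.14, 0.009, 0.0]
wrist_force: [-11.8, -5.5, -7.1]
width: 0.0007
grasp_force: 6.2
```

```bash
python3 inch.py '[[0.006,0,-0.0005,0,0,0],[0.006,0,-0.0005,0,0,0],[0.006,0,-0.0005,0,0,0],[0.006,0,-0.0005,0,0,0],[0.004,0,0,0,0,0],[0,0,0,0,0,0],[-0.03,0,0,0,0,0],[-0.045,0,0,0,0,0],[-0.045,0,-0.01,0,0,0],[0,-0.045,-0.01,0,0,0],[0,-0.045,0,0,0,0]]'
python3 - <<'E'
from h import *
im=snap('top','t4.png',(250,155,410,325),3.5)
E
```

```text
t: 8.7
ee_pos: [0.3975, 0.0147, 0.0609]
tcp_rot: [3.141, -0.003, -0.006]
wrist_force: [0.2, 0.5, -0.4]
width: 0.0004
grasp_force: 0.0
```

View pics/t4.png

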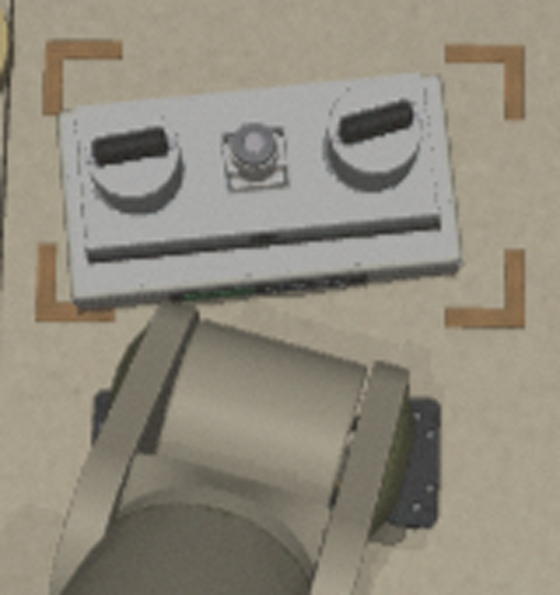

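Corners are now front-left (77,297), front-right (458,263) and back-right (441,76).

Run:
```python
from h import *
hpose(np.array([c35(77,297),c35(458,264),c35(441,76)]))
```

```text
heater [0.5725 0.0246 0.1099] res px [-2.2  0.5  1.5  0.   0.6 -0.6] to go [ 0.0131 -0.0136 -0.1039]
 contact 0.095 0.5025 0.1125
 contact -0.095 0.5233 -0.0764
```

```bash
python3 inch.py '[[0,-0.049,0,0,0,0],[0,-0.049,0,0,0,0],[0.04,0,0.01,0,0,0],[0.03,0,0.018,0,0,0],[0.014,0,0,0,0,0],[0.006,0,0,0,0,0],[0.006,0,-0.001,0,0,0],[0.006,0,-0.0015,0,0,0],[0.006,0,-0.001,0,0,0],[0.006,0,-0.0005,0,0,0]]'
python3 inch.py '[[0.006,0,-0.0005,0,0,0],[0.003,0,-0.0005,0,0,0],[0.0005,0,0,0,0,0],[0,0,0,0,0,0]]'
```

```text
t: 9.75
ee_pos: [0.5071, 0.114, 0.0339]
tcp_rot: [-3.141, 0.012, 0.001]
wrist_force: [-11.8, 5.8, -7.3]
width: 0.0002
grasp_force: 5.9
t: 10.15
ee_pos: [0.5169, 0.1139, 0.035]
tcp_rot: [-3.141, 0.01, 0.0]
wrist_force: [-11.7, 5.0, -7.5]
width: 0.0006
grasp_force: 5.1
```

Another 4 mm, then back off, up and clear, and look from both cameras.

```bash
python3 inch.py '[[0.003,0,-0.0005,0,0,0],[0.0015,0,0,0,0,0],[0,0,0,0,0,0],[-0.03,0,0,0,0,0],[-0.045,0,0,0,0,0],[-0.045,0,-0.02,0,0,0],[-0.03,0,-0.04,0,0,0],[0,0,-0.045,0,0,0],[0,-0.04,-0.03,0,0,0],[0,-0.045,-0.02,0,0,0],[0,-0.045,0,0,0,0],[0,0,0,0,0,0]]' 0.088
python3 - <<'E'
from h import *
im=cv2.resize(snap('top','t5.png')[155:325,250:410],None,fx=3.5,fy=3.5,interpolation=cv2.INTER_CUBIC)
b=snap('side','s5.png')
cv2.imwrite('pics/t5a.png',im);cv2.imwrite('pics/s5a.png',cv2.resize(b[180:310,180:430],None,fx=3.2,fy=3.2,interpolation=cv2.INTER_CUBIC))
E
```

```text
t: 11.35
ee_pos: [0.3747, 0.2467, 0.193]
tcp_rot: [-3.14, -0.002, 0.005]
wrist_force: [0.2, -0.7, -1.4]
width: 0.0883
grasp_force: 0.0
```

View pics/t5a.png

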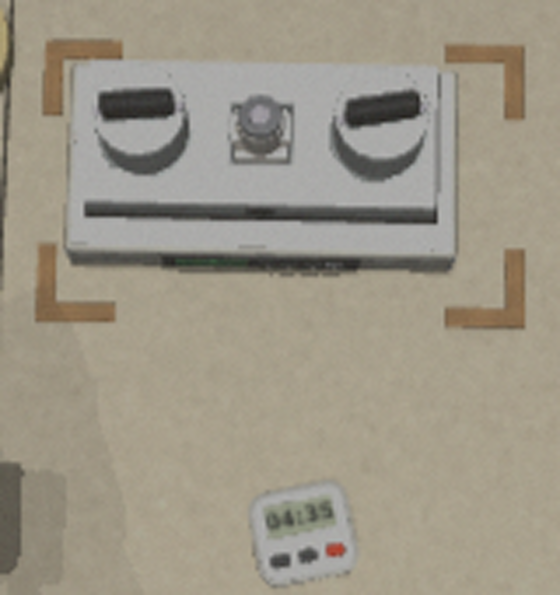

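View pics/s5a.png

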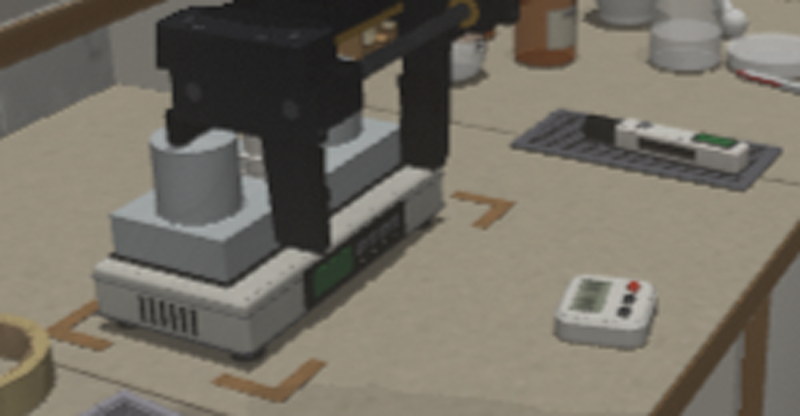

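Top view: housing front-left (67,249), front-right (455,257) and back-right (457,73), so the heater is nearly square in the tape. The bars run (99,104)-(174,102) and (346,111)-(420,101). The side view shows the wand still on its mat and the timer unmoved.

Run:
```python
from h import *
np.set_printoptions(precision=4,suppress=True)
hpose(np.array([c35(67,249),c35(455,257),c35(457,73)]))
for a,b in [((99,103),(174,101)),((346,110),(420,101))]:
    # bar top face centreline, z .146 (side+top from start gave ~.138+-.004)
    for z in(.138,.146):
        A,B=onz('top',c35(*a),z),onz('top',c35(*b),z);print(z,(A+B)/2,np.linalg.norm(A-B),'bar yaw',np.arctan2(-(A-B)[0],(A-B)[1]))
```

```text
heater [ 0.5892  0.0224 -0.0051] res px [-1.2  0.3  0.6  0.8  0.7 -1.1] to go [-0.0036 -0.0114  0.0111]
 contact 0.095 0.5297 0.1177
 contact -0.095 0.5287 -0.0723
0.138 [0.5976 0.0922 0.138 ] 0.042553087679581256 bar yaw 0.04647999516943921
0.146 [0.5953 0.0915 0.146 ] 0.04222555792262894 bar yaw 0.046479995169436426
0.138 [ 0.5982 -0.0474  0.138 ] 0.042147350212117934 bar yaw 0.14398797545641343
0.146 [ 0.5959 -0.047   0.146 ] 0.041822943403495606 bar yaw 0.14398797545641379
```

The heater stands within its marks (3.6 mm and 11 mm off, square). The hood positions agree with heater x=8, y=±70. Now I'll turn the tool over hood 1.

```bash
cat >> h.py <<'E'
def go(x,y,z):
    s=probe_bus.state(); R=Rn.from_euler('xyz',s['tcp_rot']); p=np.array(s['ee_pos'])
    print('at',p.round(4),'rot',np.round(s['tcp_rot'],3),'w',round(s['width'],4),'tool delta',R.inv().apply(np.array([x,y,z])-p).round(4))
E
python3 inch.py '[[0,0,0,0,0,-0.147],[0,0,0,0,0,-0.147],[0,0,0,0,0,-0.147],[0,0,0,0,0,-0.147],[0,0,0,0,0,-0.147],[0,0,0,0,0,-0.147],[0,0,0,0,0,-0.147],[0,0,0,0,0,-0.147],[0,0,0,0,0,-0.147],[0,0,0,0,0,-0.147],[0,0,0,0,0,-0.147],[0,0,0,0,0,0]]' 0.05
python3 -c "
from h import *
go(.5965,.092,.193)
print('beaker',onz('top',(112,255),.1),'cyl',onz('top',(190,175),.0),onz('top',(150,140),.2),'shelf',onz('top',(260,130),.1))"
```

```text
t: 12.65
ee_pos: [0.3757, 0.2419, 0.192]
tcp_rot: [-3.141, 0.0, 1.616]
wrist_force: [0.1, 0.5, -0.1]
width: 0.0496
grasp_force: 0.0
at [0.3757 0.2419 0.192 ] rot [-3.141  0.     1.616] w 0.0496 tool delta [-0.1597  0.2138 -0.001 ]
beaker [0.45356621 0.44880986 0.1       ] cyl [0.65360831 0.32981356 0.        ] [0.66170447 0.35383722 0.2       ] shelf [0.72422877 0.1606059  0.1       ]
```

```bash
python3 inch.py '[[-0.027,0.036,0,0,0,0],[-0.027,0.036,0,0,0,0],[-0.027,0.036,0,0,0,0],[-0.027,0.036,0,0,0,0],[-0.027,0.036,0,0,0,0],[-0.025,0.034,0,0,0,0],[0,0,0,0,0,0],[0,0,0,0,0,0]]'
python3 - <<'E'
from h import *
print('shelf edge end',tri((287,152),(452,131)))
go(.5965,.092,.137)
snap('top','t6.png',(250,130,410,265),3.5)
E
```

```text
t: 13.45
ee_pos: [0.5966, 0.092, 0.1915]
tcp_rot: [-3.14, -0.0, 1.612]
wrist_force: [0.1, 0.7, 0.7]
width: 0.0499
grasp_force: 0.0
shelf edge end (array([ 0.6926523 , -0.22315941,  0.18339707]), np.float64(0.007313664076115422))
at [0.5966 0.092  0.1915] rot [-3.14  -0.     1.612] w 0.0499 tool delta [-0.     -0.      0.0545]
```

Run:
```python
from h import *
np.set_printoptions(precision=3,suppress=True)
for s in [(30,214),(129,182),(212,155)]:
    for t in [(36,101),(129,103),(227,105),(337,107)]:
        P,e=tri(s,t)
        if e<.03: print(s,t,P,round(e,4))
im=cv2.imread('pics/full_top0.png')
print('top col 300,rows 100-145\n',[tuple(int(v) for v in im[r,300]) for r in range(108,142,2)])
for z in (.1,.14,.16,.18,.2):print(z,onz('top',(300,123),z),onz('top',(300,131),z), onz('top',(300,136),z))
ims=cv2.imread('pics/full_side0.png');print('side col 60',[(r,tuple(int(v) for v in ims[r,60])) for r in range(200,290,4)])
```

```text
(30, 214) (129, 103) [0.731 0.398 0.221] 0.0132
(129, 182) (227, 105) [0.734 0.213 0.218] 0.0175
(212, 155) (337, 107) [0.728 0.002 0.221] 0.0088
top col 300,rows 100-145
 [(139, 147, 148), (137, 146, 149), (140, 148, 152), (140, 147, 150), (142, 148, 152), (128, 135, 136), (72, 79, 80), (76, 82, 82), (71, 77, 77), (115, 123, 123), (137, 144, 145), (111, 125, 136), (53, 64, 74), (47, 58, 66), (131, 150, 157), (131, 149, 158), (132, 149, 159)]
0.1 [0.741 0.077 0.1  ] [0.723 0.077 0.1  ] [0.713 0.076 0.1  ]
0.14 [0.725 0.074 0.14 ] [0.708 0.074 0.14 ] [0.697 0.073 0.14 ]
0.16 [0.717 0.073 0.16 ] [0.7   0.072 0.16 ] [0.69  0.072 0.16 ]
0.18 [0.709 0.071 0.18 ] [0.692 0.071 0.18 ] [0.682 0.07  0.18 ]
0.2 [0.701 0.07  0.2  ] [0.685 0.069 0.2  ] [0.675 0.069 0.2  ]
side col 60 [(200, (64, 70, 74)), (204, (141, 149, 152)), (208, (141, 148, 151)), (212, (81, 86, 88)), (216, (82, 87, 89)), (220, (81, 87, 89)), (224, (81, 86, 87)), (228, (81, 86, 88)), (232, (88, 93, 96)), (236, (58, 74, 89)), (240, (37, 49, 63)), (244, (37, 51, 63)), (248, (38, 52, 63)), (252, (77, 78, 80)), (256, (76, 77, 78)), (260, (75, 77, 78)), (264, (75, 77, 78)), (268, (76, 78, 80)), (272, (76, 78, 80)), (276, (30, 32, 80)), (280, (30, 33, 77)), (284, (32, 36, 105)), (288, (34, 38, 128))]
```

Run:
```python
from h import *
from scipy.optimize import brentq
def sz(uv,x):
    o,d=ray('side',uv); return (o+d*(x-o[0])/d[0])
for n,us,ut in [('top edge',(60,211),(300,118.5)),('wood top',(60,234),(300,128.5)),('wood bottom',(60,251),(300,135.5))]:
    z=brentq(lambda z:sz(us,onz('top',ut,z)[0])[2]-z,-.1,.4); print(n,onz('top',ut,z),sz(us,onz('top',ut,z)[0]))
```

```text
top edge [0.69857175 0.0679292  0.22654665] [0.69857175 0.37816778 0.22654665]
wood top [0.6911611  0.06963152 0.19593167] [0.6911611  0.3913454  0.19593167]
wood bottom [0.68573208 0.07088643 0.17337989] [0.68573208 0.40103241 0.17337989]
```

The shelf front face is at x≈0.69-0.70, z 0.17-0.227. With the jaws closing along x, the gripper body (93 mm half-length, about 0.19 up) would touch it. So I'll keep the tool within ±30° of yaw 0:
1. Grip the bar by its ends and turn it 30°.
2. Regrip on its sides at yaw -30°, where the jaws line the bar up.
3. Turn it on to 90°.

First I'll turn the tool back here, above shelf height.

```bash
python3 inch.py '[[0,0,0,0,0,0.142],[0,0,0,0,0,0.142],[0,0,0,0,0,0.142],[0,0,0,0,0,0.142],[0,0,0,0,0,0.142],[0,0,0,0,0,0.142],[0,0,0,0,0,0.142],[0,0,0,0,0,0.142],[0,0,0,0,0,0.142],[0,0,0,0,0,0.142],[0,0,0,0,0,0.142],[0,0,0,0,0,0]]' 0.07
python3 -c "
from h import *
go(.5965,.092,.136)"
```

```text
t: 14.7
ee_pos: [0.596, 0.094, 0.1925]
tcp_rot: [-3.142, -0.0, 0.053]
wrist_force: [0.2, -1.0, -0.1]
width: 0.0697
grasp_force: 0.0
at [0.596  0.094  0.1925] rot [-3.142 -0.     0.053] w 0.0697 tool delta [0.0004 0.002  0.0565]
```

```bash
python3 inch.py '[[0,0,0,0,0,0],[0,0,0.03,0,0,0],[0,0,0.02,0,0,0],[0,0,0.0055,0,0,0],[0,0,0,0,0,0]]'
python3 inch.py '[[0,0,0,0,0,0],[0,0,0,0,0,0],[0,0,0,0,0,0],[0,0,0,0,0,0]]' 0.03
```

```text
t: 15.2
ee_pos: [0.5966, 0.0934, 0.1364]
tcp_rot: [-3.141, 0.001, 0.056]
wrist_force: [0.2, -0.5, -0.9]
width: 0.07
grasp_force: 0.0
t: 15.6
ee_pos: [0.5971, 0.0932, 0.1371]
tcp_rot: [3.141, -0.001, 0.055]
wrist_force: [0.5, -0.1, 2.1]
width: 0.0414
grasp_force: 30.0
```

```bash
python3 inch.py '[[0,0,0,0,0,-0.08],[0,0,0,0,0,-0.08],[0,0,0,0,0,-0.08],[0,0,0,0,0,-0.08],[0,0,0,0,0,-0.08],[0,0,0,0,0,-0.08],[0,0,0,0,0,0]]'
python3 inch.py '[[0,0,0,0,0,0],[0,0,0,0,0,0],[0,0,0,0,0,0]]' 0.07
```

```text
t: 16.3
ee_pos: [0.5972, 0.0935, 0.1371]
tcp_rot: [3.141, -0.001, 0.536]
wrist_force: [0.2, 0.2, 3.9]
width: 0.042
grasp_force: 30.0
t: 16.6
ee_pos: [0.5968, 0.0932, 0.1364]
tcp_rot: [-3.141, 0.0, 0.534]
wrist_force: [0.1, 0.4, 0.1]
width: 0.063
grasp_force: 0.0
```

```bash
python3 inch.py '[[0,0,-0.03,0,0,0],[0,0,0,0,0,0.132],[0,0,0,0,0,0.132],[0,0,0,0,0,0.132],[0,0,0,0,0,0.132],[0,0,0,0,0,0.132],[0,0,0,0,0,0.132],[0,0,0,0,0,0.132],[0,0,0,0,0,0.132],[0,0,0,0,0,0],[0,0,0.02,0,0,0],[0,0,0.0095,0,0,0]]' 0.07
python3 inch.py '[[0,0,0,0,0,0],[0,0,0,0,0,0],[0,0,0,0,0,0],[0,0,0,0,0,0],[0,0,0,0,0,0]]' 0.005
```

```text
t: 17.8
ee_pos: [0.5964, 0.0933, 0.1357]
tcp_rot: [3.141, 0.002, -0.518]
wrist_force: [0.3, -0.4, -0.1]
width: 0.0701
grasp_force: 0.0
t: 18.3
ee_pos: [0.597, 0.0933, 0.1375]
tcp_rot: [-3.141, -0.001, -0.521]
wrist_force: [-0.0, 0.2, -0.1]
width: 0.0321
grasp_force: 0.0
```

```bash
python3 inch.py '[[0,0,0,0,0,0],[0,0,0,0,0,0],[0,0,0,0,0,0],[0,0,0,0,0,0],[0,0,0,0,0,0]]'
```

```text
t: 18.8
ee_pos: [0.5969, 0.0933, 0.1372]
tcp_rot: [-3.142, -0.0, -0.521]
wrist_force: [-0.5, -0.9, 1.9]
width: 0.0118
grasp_force: 29.9
```

```bash
python3 inch.py '[[0,0,0,0,0,-0.095],[0,0,0,0,0,-0.095],[0,0,0,0,0,-0.095],[0,0,0,0,0,-0.095],[0,0,0,0,0,-0.095],[0,0,0,0,0,-0.095],[0,0,0,0,0,0]]'
python3 inch.py '[[0,0,-0.005,0,0,0],[0,0,-0.005,0,0,0],[0,0,-0.003,0,0,0],[0,0,0,0,0,0],[0,0,0,0,0,0]]'
python3 -c "
from h import *
snap('side','s7.png',(180,130,400,300),3.5)"
```

```text
t: 19.5
ee_pos: [0.597, 0.0933, 0.1372]
tcp_rot: [3.142, -0.0, 0.05]
wrist_force: [0.4, -0.3, 0.5]
width: 0.0117
grasp_force: 29.9
t: 20.0
ee_pos: [0.5969, 0.0933, 0.1501]
tcp_rot: [3.142, -0.0, 0.048]
wrist_force: [-0.2, 0.2, -1.4]
width: 0.0119
grasp_force: 29.9
```

View pics/s7.png

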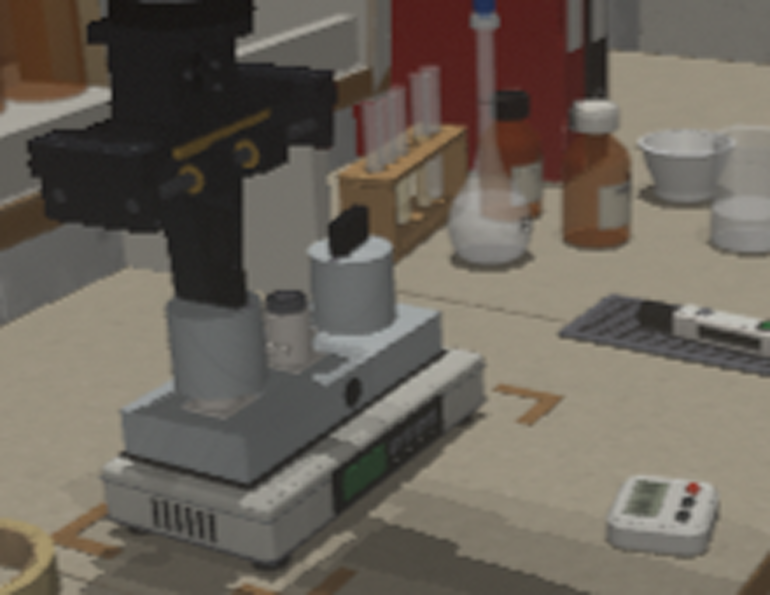

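The side view shows hood 1 up about 13 mm with the wrist carrying only 1.4 N, which is the hood alone. I'll lift clear and check the tray.

```bash
python3 inch.py '[[0,0,-0.015,0,0,0],[0,0,-0.015,0,0,0],[0,0,-0.015,0,0,0],[0,0,-0.015,0,0,0],[0,0,0,0,0,0]]'
python3 -c "
from h import *
snap('top','t7.png')
a=cv2.imread('pics/full_top0.png').astype(int);b=cv2.imread('pics/full_t7.png').astype(int)
d=abs(a-b).sum(2)
print('tray diff',(d[200:320,140:245]>60).sum(),'wand/pad diff',(d[220:320,438:490]>60).sum())
go(.506,.305,.215)"
```

```text
t: 20.55
ee_pos: [0.5975, 0.0933, 0.2117]
tcp_rot: [3.141, -0.003, 0.049]
wrist_force: [-0.4, -0.9, -1.7]
width: 0.0119
grasp_force: 29.9
tray diff 2021 wand/pad diff 0
at [0.597  0.0933 0.2103] rot [ 3.142e+00 -1.000e-03  4.900e-02] w 0.0117 tool delta [-0.0806 -0.2159 -0.0048]
```

```bash
python3 -c "
import cv2
im=cv2.imread('pics/full_t7.png');cv2.imwrite('pics/t7a.png',cv2.resize(im[150:330,130:400],None,fx=2.9,fy=2.9,interpolation=cv2.INTER_CUBIC))"
```

```text
(no output)
```

View pics/t7a.png

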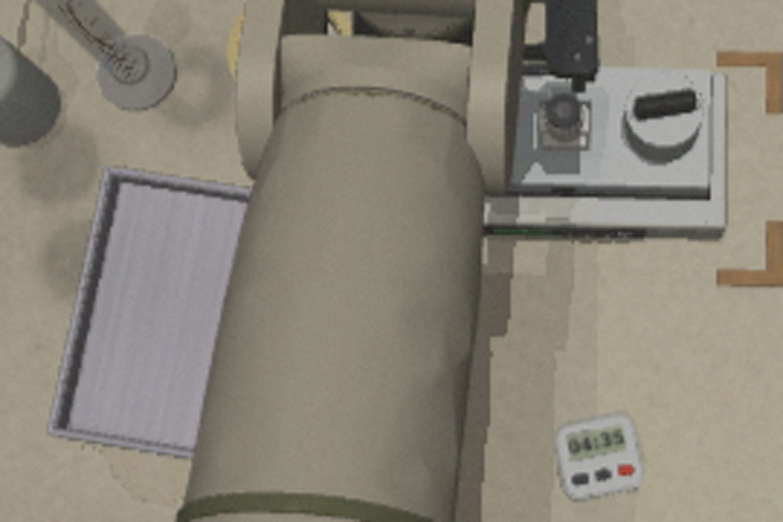

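The tray's far corner is at the same pixels (166,208), so it hasn't moved. I'll carry hood 1 to its far half.

```bash
python3 inch.py '[[-0.0161,-0.0432,0,0,0,0],[-0.0161,-0.0432,0,0,0,0],[-0.0161,-0.0432,0,0,0,0],[-0.0161,-0.0432,0,0,0,0],[-0.0161,-0.0432,0,0,0,0],[0,0,0,0,0,0],[0,0,0.035,0,0,0],[0,0,0.035,0,0,0],[0,0,0.035,0,0,0],[0,0,0,0,0,0]]'
python3 -c "
from h import *
go(.506,.305,.0675)"
```

```text
t: 21.6
ee_pos: [0.5036, 0.3036, 0.1]
tcp_rot: [3.139, 0.01, 0.048]
wrist_force: [0.2, -0.8, -1.6]
width: 0.0118
grasp_force: 29.9
at [0.5036 0.3036 0.1   ] rot [3.139 0.01  0.048] w 0.0118 tool delta [ 0.0028 -0.0014  0.0325]
```

```bash
python3 inch.py '[[0,0,0,0,0,0],[0,0,0.015,0,0,0],[0,0,0.01,0,0,0],[0,0,0.006,0,0,0],[0,0,0.004,0,0,0],[0,0,0,0,0,0],[0,0,0,0,0,0]]'
```

```text
t: 22.3
ee_pos: [0.5062, 0.3052, 0.0705]
tcp_rot: [-3.141, -0.001, 0.049]
wrist_force: [0.2, -0.5, -1.0]
width: 0.0114
grasp_force: 29.9
```

```bash
python3 inch.py '[[0,0,0.002,0,0,0],[0,0,0.002,0,0,0],[0,0,0,0,0,0]]'
python3 inch.py '[[0,0,0,0,0,0],[0,0,0,0,0,0],[0,0,-0.01,0,0,0],[0,0,-0.04,0,0,0],[0,0,-0.045,0,0,0],[0,0,-0.04,0,0,0],[0,0,0,0,0,0]]' 0.07
python3 -c "
from h import *
go(.597,-.047,.2)"
```

```text
t: 22.6
ee_pos: [0.5061, 0.3052, 0.0662]
tcp_rot: [-3.141, -0.0, 0.049]
wrist_force: [0.2, 0.6, 0.2]
width: 0.0118
grasp_force: 29.9
t: 23.3
ee_pos: [0.5077, 0.3059, 0.2077]
tcp_rot: [-3.138, -0.011, 0.049]
wrist_force: [0.9, -0.3, -0.3]
width: 0.0654
grasp_force: 0.0
at [0.5077 0.3059 0.2077] rot [-3.138 -0.011  0.049] w 0.0654 tool delta [0.0718 0.3569 0.0073]
```

```bash
python3 inch.py '[[0.009,0.0446,0,0,0,0],[0.009,0.0446,0,0,0,0],[0.009,0.0446,0,0,0,0],[0.009,0.0446,0,0,0,0],[0.009,0.0446,0,0,0,0],[0.009,0.0446,0,0,0,0],[0.009,0.0446,0,0,0,0],[0.009,0.0446,0,0,0,0],[0,0,0,0,0,-0.095],[0,0,0,0,0,0],[0,0,0,0,0,0]]' 0.07
python3 -c "
from h import *
go(.597,-.047,.1365)"
```

```text
t: 24.4
ee_pos: [0.595, -0.0472, 0.2009]
tcp_rot: [-3.141, 0.0, 0.142]
wrist_force: [0.6, 0.4, 0.2]
width: 0.0701
grasp_force: 0.0
at [ 0.595  -0.0472  0.2009] rot [-3.141  0.     0.142] w 0.0701 tool delta [0.002  0.0001 0.0644]
```

```bash
python3 inch.py '[[0.0015,0,0.03,0,0,0],[0,0,0.02,0,0,0],[0,0,0.0145,0,0,0],[0,0,0,0,0,0]]'
python3 inch.py '[[0,0,0,0,0,0],[0,0,0,0,0,0],[0,0,0,0,0,0],[0,0,0,0,0,0]]' 0.03
python3 inch.py '[[0,0,0,0,0,-0.08],[0,0,0,0,0,-0.08],[0,0,0,0,0,-0.08],[0,0,0,0,0,-0.08],[0,0,0,0,0,-0.08],[0,0,0,0,0,0]]'
```

```text
t: 24.8
ee_pos: [0.5957, -0.0462, 0.1348]
tcp_rot: [-3.14, 0.003, 0.144]
wrist_force: [0.3, -0.6, 0.4]
width: 0.0702
grasp_force: 0.0
t: 25.2
ee_pos: [0.597, -0.0475, 0.1372]
tcp_rot: [3.141, -0.001, 0.144]
wrist_force: [-0.2, 0.9, 3.0]
width: 0.0417
grasp_force: 30.0
t: 25.8
ee_pos: [0.5971, -0.0477, 0.1372]
tcp_rot: [3.141, -0.001, 0.544]
wrist_force: [-0.2, -0.6, 3.7]
width: 0.0416
grasp_force: 30.0
```

Same as hood 1: open, raise, turn to yaw -0.52, lower, close.

```bash
python3 inch.py '[[0,0,0,0,0,0],[0,0,0,0,0,0],[0,0,0,0,0,0],[0,0,-0.03,0,0,0]]' 0.07
python3 inch.py '[[0,0,0,0,0,0.133],[0,0,0,0,0,0.133],[0,0,0,0,0,0.133],[0,0,0,0,0,0.133],[0,0,0,0,0,0.133],[0,0,0,0,0,0.133],[0,0,0,0,0,0.133],[0,0,0,0,0,0.133],[0,0,0,0,0,0],[0,0,0.02,0,0,0],[0,0,0.01,0,0,0],[0,0,0,0,0,0]]'
python3 inch.py '[[0,0,0,0,0,0],[0,0,0,0,0,0],[0,0,0,0,0,0],[0,0,0,0,0,0],[0,0,0,0,0,0],[0,0,0,0,0,0],[0,0,0,0,0,0],[0,0,0,0,0,0],[0,0,0,0,0,0],[0,0,0,0,0,0]]' 0.005
```

```text
t: 26.2
ee_pos: [0.5951, -0.0471, 0.1634]
tcp_rot: [-3.136, 0.005, 0.543]
wrist_force: [0.7, 0.8, 0.3]
width: 0.0695
grasp_force: 0.0
t: 27.4
ee_pos: [0.596, -0.0473, 0.1351]
tcp_rot: [3.141, 0.003, -0.518]
wrist_force: [1.2, 0.1, 0.8]
width: 0.07
grasp_force: 0.0
t: 28.4
ee_pos: [0.5968, -0.0475, 0.1366]
tcp_rot: [-3.142, -0.0, -0.52]
wrist_force: [-0.2, 1.2, 1.7]
width: 0.0119
grasp_force: 30.1
```

```bash
python3 inch.py '[[0,0,0,0,0,-0.095],[0,0,0,0,0,-0.095],[0,0,0,0,0,-0.095],[0,0,0,0,0,-0.095],[0,0,0,0,0,-0.095],[0,0,0,0,0,-0.095],[0,0,0,0,0,0],[0,0,-0.005,0,0,0],[0,0,-0.005,0,0,0],[0,0,-0.003,0,0,0],[0,0,0,0,0,0],[0,0,0,0,0,0]]'
```

```text
t: 29.6
ee_pos: [0.5967, -0.0475, 0.1495]
tcp_rot: [-3.142, 0.0, 0.049]
wrist_force: [-0.1, -0.0, -0.4]
width: 0.0119
grasp_force: 30.1
```

```bash
python3 inch.py '[[0,0,-0.01,0,0,0],[0,0,-0.015,0,0,0],[0,0,-0.02,0,0,0],[0,0,-0.02,0,0,0],[0,0,0,0,0,0]]'
python3 -c "
from h import *
snap('top','t8.png')
im=cv2.imread('pics/full_t8.png');cv2.imwrite('pics/t8a.png',cv2.resize(im[150:330,130:500],None,fx=2.15,fy=2.15,interpolation=cv2.INTER_CUBIC))
go(.416,.317,.212)"
```

```text
t: 30.1
ee_pos: [0.5977, -0.0477, 0.2177]
tcp_rot: [3.14, -0.005, 0.05]
wrist_force: [-0.1, 0.3, -1.7]
width: 0.0116
grasp_force: 30.1
at [ 0.5971 -0.0476  0.2157] rot [ 3.141e+00 -2.000e-03  5.000e-02] w 0.0117 tool delta [-0.1627 -0.3732  0.003 ]
```

View pics/t8a.png

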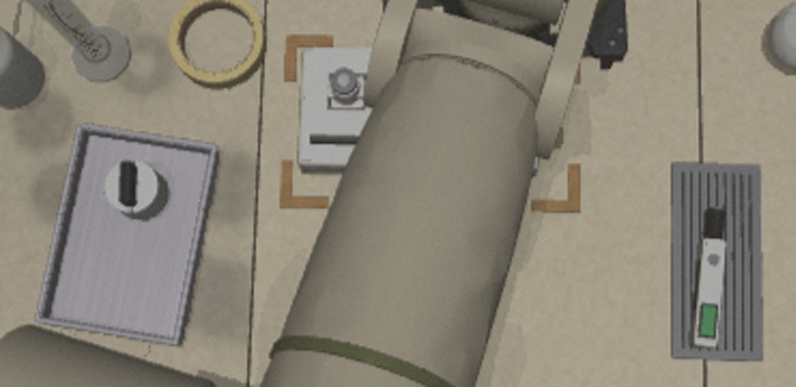

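Hood 1 stands in the tray at crop (133,185) and vessel 1 is in its well. Tray corners are at crop (80,125), (217,147), (180,345) and (38,318); I'll recompute its pose.

Run:
```python
from h import *
np.set_printoptions(precision=4,suppress=True)
P=np.array([onz('top',(130+u/2.15,150+v/2.15),.026) for u,v in [(80,125),(217,147),(180,345),(38,318)]])
c=P.mean(0);d=(P[0]-P[3])+(P[1]-P[2]);yaw=np.arctan2(d[1],d[0]);print(P[:,:2],c,yaw,np.linalg.norm(P-np.roll(P,1,0),axis=1))
h=onz('top',(130+128/2.15,150+182/2.15),.075);print('hood1 bar',h, 'local',Rn.from_euler('z',-yaw).apply(h-c))
t=c+Rn.from_euler('z',yaw).apply([-.045,0,0]);print('target',t);go(t[0],t[1],.212)
```

```text
[[0.5699 0.3676]
 [0.5498 0.2265]
 [0.3499 0.2525]
 [0.3732 0.3952]] [0.4607 0.3105 0.026 ] -0.1344136663578499 [0.1986 0.1425 0.2016 0.1446]
hood1 bar [0.5031 0.3011 0.075 ] local [ 0.0433 -0.0036  0.049 ]
target [0.4161 0.3165 0.026 ]
at [ 0.5971 -0.0476  0.2157] rot [ 3.141 -0.002  0.05 ] w 0.0117 tool delta [-0.1626 -0.3727  0.003 ]
```

```bash
python3 inch.py '[[-0.0181,-0.0414,0,0,0,0],[-0.0181,-0.0414,0,0,0,0],[-0.0181,-0.0414,0,0,0,0],[-0.0181,-0.0414,0,0,0,0],[-0.0181,-0.0414,0,0,0,0],[-0.0181,-0.0414,0,0,0,0],[-0.0181,-0.0414,0,0,0,0],[-0.0181,-0.0414,0,0,0,0],[-0.0181,-0.0414,0,0,0,0],[0,0,0,0,0,0],[0,0,0,0,0,0]]'
python3 inch.py '[[0,0,0.035,0,0,0],[0,0,0.035,0,0,0],[0,0,0.035,0,0,0],[0,0,0.02,0,0,0],[0,0,0.012,0,0,0],[0,0,0.006,0,0,0],[0,0,0,0,0,0],[0,0,0,0,0,0]]'
```

```text
t: 31.25
ee_pos: [0.4148, 0.3168, 0.2136]
tcp_rot: [3.141, 0.001, 0.052]
wrist_force: [0.1, 0.3, -0.2]
width: 0.0116
grasp_force: 30.1
t: 32.05
ee_pos: [0.4161, 0.3165, 0.0725]
tcp_rot: [-3.141, -0.001, 0.049]
wrist_force: [-0.2, -0.4, -0.8]
width: 0.0116
grasp_force: 30.1
```

```bash
python3 inch.py '[[0,0,0.003,0,0,0],[0,0,0.0025,0,0,0],[0,0,0.001,0,0,0],[0,0,0,0,0,0]]'
python3 inch.py '[[0,0,0,0,0,0],[0,0,0,0,0,0],[0,0,-0.01,0,0,0],[0,0,-0.04,0,0,0],[0,0,-0.045,0,0,0],[0,0,-0.04,0,0,0],[0,0,0,0,0,0]]' 0.07
python3 -c "
from h import *
snap('top','t9.png')
a=cv2.imread('pics/full_top0.png');b=cv2.imread('pics/full_t9.png')
d=abs(a.astype(int)-b).sum(2);print('pad diff',(d[220:320,438:490]>60).sum())
go(.43,-.27,.2)"
```

```text
t: 32.45
ee_pos: [0.4156, 0.3166, 0.0657]
tcp_rot: [-3.142, -0.0, 0.05]
wrist_force: [-1.6, -2.1, 4.8]
width: 0.0117
grasp_force: 30.1
t: 33.15
ee_pos: [0.4173, 0.3174, 0.2059]
tcp_rot: [-3.138, -0.01, 0.05]
wrist_force: [-0.4, 0.5, 0.0]
width: 0.0656
grasp_force: 0.0
pad diff 0
at [0.4163 0.3169 0.2028] rot [-3.14  -0.005  0.05 ] w 0.0693 tool delta [-0.0156  0.5869  0.0015]
```

Both hoods are placed and the mat area is unchanged. I'll measure the wand on the latest top image and the side image from two views.

Run:
```python
from h import *
np.set_printoptions(precision=4,suppress=True)
b=cv2.imread('pics/full_t9.png')
roi=b[222:320,440:488].astype(int); g=roi.mean(2)
m=((g>130)).astype(np.uint8); n,l,st,c=cv2.connectedComponentsWithStats(m); print(st[1:][st[1:,4]>20],)
k=1+st[1:,4].argmax(); pts=np.argwhere(cv2.morphologyEx((l==k).astype(np.uint8),cv2.MORPH_CLOSE,np.ones((9,9))))[:,::-1]+[440,222]
r=cv2.minAreaRect(pts.astype(np.float32));print(r); bx=cv2.boxPoints(r);W=np.array([onz('top',p,.024) for p in bx]);print(W, W.mean(0))
print('nose',onz('top',(462.1,246.3),.020),'tail',onz('top',(458.4,310.5),.02))
# height check: side view nose-body junction in s5a: full=(180+620/3.2,180+130/3.2)
print('junction tri',tri((180+620/3.2,180+132/3.2),(461.8,262)))
```

```text
[[  0   0  17  98 281]
 [ 17   0  31  98 507]
 [ 13  39  15  50 368]]
((472.0, 270.5), (96.99998474121094, 29.999996185302734), 90.0)
[[ 0.5521 -0.264   0.024 ]
 [ 0.5534 -0.3286  0.024 ]
 [ 0.3454 -0.3233  0.024 ]
 [ 0.344  -0.2606  0.024 ]] [ 0.4487 -0.2941  0.024 ]
nose [ 0.4997 -0.275   0.02  ] tail [ 0.362  -0.2647  0.02  ]
junction tri (array([ 0.4671, -0.2754,  0.012 ]), np.float64(0.0009898519340409127))
```

```bash
python3 - <<'E'
from h import *
np.set_printoptions(precision=4,suppress=True)
b=cv2.imread('pics/full_t9.png'); g=b[222:320,440:488].astype(int).mean(2)
n,l,st,c=cv2.connectedComponentsWithStats((g>130).astype(np.uint8)); k=[i for i in range(1,n) if st[i,1]>20 and st[i,4]>200][0]
pts=np.argwhere(l==k)[:,::-1]+[440,222]
r=cv2.minAreaRect(pts.astype(np.float32));bx=cv2.boxPoints(r);W=np.array([onz('top',p,.022)[:2] for p in bx]);print(r,'\n',W,W.mean(0))
o=W[bx[:,1].argsort()];f=o[:2].mean(0);t=o[2:].mean(0);d=(f-t);yaw=np.arctan2(d[1],d[0]);L=np.linalg.norm(d);u=d/L
print('len',L,'wid',np.linalg.norm(o[0]-o[1]),'yaw',yaw,'origin from tail',t+.07*u,'from front',f-.038*u)
go(.43,-.27,.12)
E
python3 inch.py '[[0,0.0489,0,0,0,0],[0,0.0489,0,0,0,0],[0,0.0489,0,0,0,0],[0,0.0489,0,0,0,0],[0,0.0489,0,0,0,0],[0,0.0489,0,0,0,0],[0,0.0489,0,0,0,0],[0,0.0489,0,0,0,0],[0,0.0489,0,0,0,0],[0,0.0489,0,0,0,0],[0,0.0489,0,0,0,0],[0,0.0489,0,0,0,0]]' 0.06
python3 inch.py '[[0,0,0,0,0,0.123],[0,0,0,0,0,0]]'
```

```text
((459.86474609375, 285.4876708984375), (10.683218955993652, 49.52305221557617), 5.19442892074585) 
 [[ 0.3633 -0.2515]
 [ 0.4686 -0.2626]
 [ 0.467  -0.2853]
 [ 0.3618 -0.2738]] [ 0.4152 -0.2683]
len 0.10580374801668715 wid 0.022699132555611158 yaw -0.10708090797893115 origin from tail [ 0.4322 -0.2701] from front [ 0.43   -0.2699]
at [0.4163 0.3169 0.2028] rot [-3.14  -0.005  0.05 ] w 0.0693 tool delta [-0.016   0.5871  0.0815]
t: 34.4
ee_pos: [0.444, -0.2713, 0.199]
tcp_rot: [-3.14, 0.001, 0.049]
wrist_force: [1.1, -0.0, 0.4]
width: 0.0604
grasp_force: 0.0
t: 34.6
ee_pos: [0.444, -0.2701, 0.1987]
tcp_rot: [-3.14, 0.002, -0.076]
wrist_force: [0.0, 0.7, 0.2]
width: 0.0601
grasp_force: 0.0
```

```bash
python3 -c "
from h import *
go(.431,-.27,.0165)"
python3 inch.py '[[-0.013,0.001,0.04,0,0,0.014],[0,0,0.045,0,0,0],[0,0,0.045,0,0,0],[0,0,0.03,0,0,0],[0,0,0.015,0,0,0],[0,0,0.007,0,0,0],[0,0,0,0,0,0]]'
python3 inch.py '[[0,0,0,0,0,0],[0,0,0,0,0,0],[0,0,0,0,0,0],[0,0,0,0,0,0],[0,0,0,0,0,0],[0,0,0,0,0,0]]' 0.01
```

```text
at [ 0.444  -0.2701  0.1987] rot [-3.14e+00  2.00e-03 -7.60e-02] w 0.0601 tool delta [-0.0126  0.0012  0.1822]
t: 35.3
ee_pos: [0.4315, -0.2687, 0.0176]
tcp_rot: [-3.141, 0.001, -0.085]
wrist_force: [0.7, -0.2, 0.2]
width: 0.0599
grasp_force: 0.0
t: 35.9
ee_pos: [0.4318, -0.2698, 0.0184]
tcp_rot: [3.141, -0.0, -0.087]
wrist_force: [0.1, 0.1, 3.1]
width: 0.0235
grasp_force: 30.0
```

```bash
python3 inch.py '[[0,0,-0.02,0,0,0],[0,0,-0.03,0,0,0],[0,0,0,0,0,-0.082],[0,-0.0417,0,0,0,0],[0,-0.0417,0,0,0,0],[0,-0.0417,0,0,0,0],[0,-0.0417,0,0,0,0],[0,-0.0417,0,0,0,0],[0,-0.0417,0,0,0,0],[0,-0.0417,0,0,0,0],[0,0,0,0,0,0],[0,0,0,0,0,0]]'
python3 -c "
from h import *
go(.433,.022,.0645)"
```

```text
t: 37.1
ee_pos: [0.4331, 0.0227, 0.068]
tcp_rot: [3.141, 0.0, -0.003]
wrist_force: [0.2, -0.2, -0.4]
width: 0.0236
grasp_force: 30.0
at [0.4331 0.0227 0.068 ] rot [ 3.141e+00  0.000e+00 -3.000e-03] w 0.0236 tool delta [-0.0001  0.0007  0.0035]
```

```bash
python3 inch.py '[[0,0.0005,0.0035,0,0,0],[0,0,0,0,0,0]]'
python3 -c "
from h import *
a=cv2.resize(snap('side','s10.png')[190:290,190:350],None,fx=3.2,fy=3.2,interpolation=cv2.INTER_CUBIC)
b=cv2.resize(snap('top','t10.png')[150:320,250:400],None,fx=3.2,fy=3.2,interpolation=cv2.INTER_CUBIC)
a=cv2.copyMakeBorder(a,0,0,0,0,cv2.BORDER_CONSTANT)
b=cv2.resize(b,(int(b.shape[1]*320/b.shape[0]),320));cv2.imwrite('pics/c10.png',np.hstack([a,b])[:, :800]);print(a.shape,b.shape)
np.set_printoptions(precision=1,suppress=True)
sp=[.553,.0226,.06];no=[.501,.0228,.06]
for n in('side','top'):print(n,proj(n,[sp,no]))
print('in side crop',(proj('side',[sp,no])-[190,190])*3.2)"
```

```text
t: 37.3
ee_pos: [0.4331, 0.0207, 0.0641]
tcp_rot: [-3.142, 0.001, -0.007]
wrist_force: [-0.7, -0.8, -1.5]
width: 0.0236
grasp_force: 30.0
(320, 512, 3) (320, 282, 3)
side [[281.1 241.5]
 [302.3 246.1]]
top [[324.3 215.4]
 [323.6 239.6]]
in side crop [[291.6 164.7]
 [359.4 179.4]]
```

View pics/c10.png

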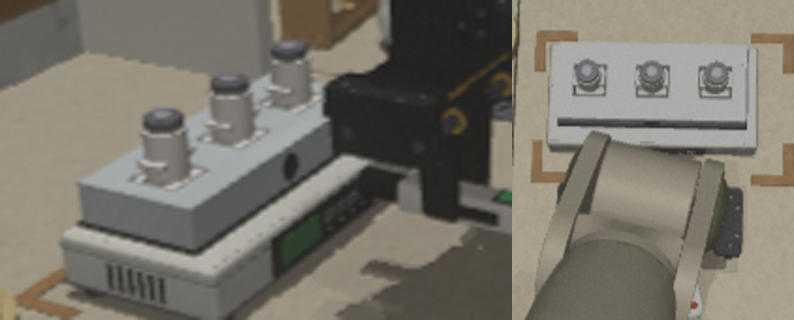

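The spot is at crop (291,164), as predicted. The nose tip is at about (362,181) against the predicted (359,179), so it's well aligned, and all three vessels are seated. I'll hold it still.

```bash
for i in 1 2 3; do python3 inch.py '[[0,0,0,0,0,0],[0,0,0,0,0,0],[0,0,0,0,0,0],[0,0,0,0,0,0],[0,0,0,0,0,0],[0,0,0,0,0,0],[0,0,0,0,0,0],[0,0,0,0,0,0],[0,0,0,0,0,0],[0,0,0,0,0,0],[0,0,0,0,0,0],[0,0,0,0,0,0]]' | tail -6; done
python3 -c "
from h import *
go(.447,-.28,.0645)"
```

```text
t: 38.6
ee_pos: [0.4332, 0.0218, 0.0646]
tcp_rot: [-3.142, 0.0, -0.005]
wrist_force: [-0.6, 0.1, -0.6]
width: 0.0238
grasp_force: 30.0
t: 39.8
ee_pos: [0.4332, 0.0218, 0.0646]
tcp_rot: [-3.142, 0.0, -0.005]
wrist_force: [-0.0, -0.0, -1.3]
width: 0.0237
grasp_force: 30.0
t: 41.0
ee_pos: [0.4332, 0.0218, 0.0646]
tcp_rot: [-3.142, 0.0, -0.005]
wrist_force: [0.2, -0.2, -0.9]
width: 0.0234
grasp_force: 30.0
at [0.4332 0.0218 0.0646] rot [-3.142  0.    -0.005] w 0.0234 tool delta [1.540e-02 3.017e-01 1.000e-04]
```

```bash
python3 inch.py '[[0,0.043,0,0,0,0],[0,0.043,0,0,0,0],[0.003,0.043,0,0,0,0],[0.003,0.043,0,0,0,0],[0.003,0.043,0,0,0,0],[0.003,0.043,0,0,0,0],[0.003,0.043,0,0,0,0],[0,0,0,0,0,0],[0,0,0.02,0,0,0],[0,0,0.015,0,0,0],[0,0,0.006,0,0,0],[0,0,0,0,0,0]]'
python3 inch.py '[[0,0,0.0025,0,0,0],[0,0,0.0015,0,0,0],[0,0,0.0005,0,0,0],[0,0,0,0,0,0]]'
```

```text
t: 42.2
ee_pos: [0.4464, -0.2787, 0.0231]
tcp_rot: [-3.14, 0.001, -0.005]
wrist_force: [0.1, -0.2, -1.6]
width: 0.0238
grasp_force: 30.0
t: 42.6
ee_pos: [0.4467, -0.2794, 0.0193]
tcp_rot: [3.141, -0.0, -0.005]
wrist_force: [1.1, -0.3, -0.3]
width: 0.0238
grasp_force: 30.0
```

```bash
python3 inch.py '[[0,0,0.001,0,0,0],[0,0,0,0,0,0]]'
python3 inch.py '[[0,0,0,0,0,0],[0,0,0,0,0,0],[0,0,0,0,0,0],[0,0,-0.01,0,0,0],[0,0,-0.04,0,0,0],[0,0,-0.045,0,0,0],[0,0,-0.045,0,0,0],[-0.04,0.03,-0.02,0,0,0],[-0.04,0.03,0,0,0,0],[-0.04,0.03,0,0,0,0],[-0.04,0.03,0,0,0,0],[0,0,0,0,0,0]]' 0.06
python3 -c "
from h import *
a=snap('side','s11.png');b=snap('top','t11.png')
a=cv2.resize(a[170:410,140:440],None,fx=1.3,fy=1.3);b=b[150:330,130:500];b=cv2.resize(b,None,fx=1.1,fy=1.1)
h=max(a.shape[0],b.shape[0]);p=lambda i:cv2.copyMakeBorder(i,0,h-i.shape[0],0,0,cv2.BORDER_CONSTANT)
c=np.hstack([p(a),p(b)]);print(c.shape);cv2.imwrite('pics/c11.png',c[:,:800])
print(a.shape)"
```

```text
t: 42.8
ee_pos: [0.4468, -0.2794, 0.0184]
tcp_rot: [3.141, -0.0, -0.005]
wrist_force: [-0.5, 0.8, 1.6]
width: 0.0233
grasp_force: 30.0
t: 44.0
ee_pos: [0.2851, -0.3992, 0.1774]
tcp_rot: [3.14, 0.0, -0.011]
wrist_force: [0.7, 0.5, 1.0]
width: 0.0599
grasp_force: 0.0
(312, 797, 3)
(312, 390, 3)
```

View pics/c11.png

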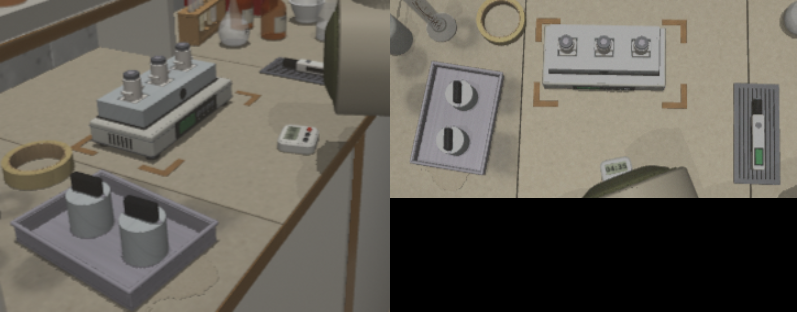

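Both hoods stand in the tray, all vessels are in their wells, and the heater is square inside the tape. The wand lies flat in the middle of its mat at crop (757,132), and the timer is untouched. Handing in.

```bash
python3 -c "
from workcell import ctrl, viewer, probe_bus
print(ctrl.close_job())"
```

```text
the job is handed in; nothing more can be done
None
```

The job is handed in at about 44 s of robot time. By the camera views, the heater is square inside its tape (about 4 mm front-back, 11 mm sideways off centre), both hoods present are in the tray, all vessels are in their wells, the spot was held in aim for over 3 s, and the thermometer is back flat on its mat with the timer unmoved; the hand-in call returned no verdict.

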